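# Set the depth stop of a bench drill stand on an LED panel

## Task

Lower the drill stand's depth stop by its black knob until its white foot just touches the LED panel on the support table, pressing the delicate panel only gently. Then, with the foot still touching, swing the red clamp lever all the way round to its stop to lock it, and take the hand away. Do not touch or shift the panel, and leave the tools around the stand where they are.

Things in the scene. Friction and masses are not known exactly. Their poses are not given: they have to be found in the camera images.
- stand: Drill stand, fixed. Origin: centre of the underside of its grey base (200 x 160 x 15 mm); z up, -x its front. Column (26 mm thick, top z = 165 mm) at x = +80; aluminium head x -40 to +110, y -30 to +40, z 105 to 135 mm; black drill motor (34 mm thick, top z = 170) on the head at x = +35, y = 0. The depth rod runs upright through the head at x = -20, y = 0.
- knob_top (a point): Centre of the flat top of the black knob (34 mm across, 14 mm high, yellow disc on top) on the upper end of the depth rod, 126 mm above the rod's lower end. It can be pushed down from above or gripped. With the foot on the panel the knob's underside is still 25 to 55 mm above the head.
- panel: Small LED panel, loose: black slab 64 x 64 x 14 mm covered with a grid of white and brass dots, about 0.12 kg. Origin: centre of its underside. Lies flat on the support table under the foot. Rigid but delicate.
- panel_face (a point): Centre of the upper face of the LED panel, 14 mm above its origin; the foot comes down within 13 mm of it.
- rest: Support table on a post in the stand's base, fixed: dark steel plate 84 x 84 x 8 mm. Origin: centre of its upper face, on which the panel lies. Its height differs from case to case.
- lever (a joint): Angle of the clamp lever in rad: 0 open (lever points to the stand's +y side), growing anticlockwise seen from above, to 1.571 at its stop = locked (lever points to the stand's front, -x). Stays where it is left; about 1 N at the pin moves it, rising to about 3 to 5 N over the last 0.7 rad as the eccentric grips the rod.
- lever_pin (a point): Top centre of the upright red pin (14 mm thick, stands 46 mm high) at the outer end of the red clamp lever, 80 mm from the turning axis. Its top is 186 mm above the table top; the lever bar under it reaches up to 147 mm. It can be pushed sideways with shut fingers.
- lever_axis (a point): Point on the vertical turning axis of the clamp lever (148 mm above the table top; in the stand's frame x = -20 mm, y = +21 mm).
- meter: Red handheld multimeter lying flat, 170 x 85 x 36 mm plus a dial to 44 mm; origin centre of its underside. Bystander.
- dispenser: Pale blue dispenser bottle with a steel cap, 60 mm across, 115 mm high; origin centre of its underside. Bystander.
- spool: Spool of solder standing upright, 56 mm across, 46 mm high; origin centre of its underside. Bystander.
- driver: Screwdriver with a yellow handle, 150 mm long, lying on the bench; origin: middle of its length, on the underside; x along it. Bystander.
- stop: Depth stop: square steel rod (10 x 10 mm), black knob on top, white rubber foot (18 mm across) below. Origin: centre of the rod's lower end, 104 mm above the table top when fully raised, travel 66 mm down. The foot's underside is 8 to 16 mm below this origin, differently each time and not measured. Slides with a steady drag of about 5 N, no spring, stays put. The foot gives 0.05 mm per N.
Mind the look-alikes: they are no part of the job. What is meant by the panel is not blue or turquoise, and is the larger of those in its own colour.

How it is judged:
By the outcome, as a careful person would: the job done as asked, in the order asked, and still so for the second after the job is handed in, with the robot touching nothing.
It also fails if it takes over 53 s, if anything falls off the work surface, if the arm or the gripper's body presses on something with over 40 N, if the wrist force passes 120 N, or if a joint passes its speed limit or range.

## Robot

A 7-joint arm with a two-finger parallel gripper is mounted at the origin on the work surface. World frame = base frame: x ahead of the robot, y to its left, z up, the work surface at z = 0. Lengths are in m, angles in rad, forces in N, time in s.
With the tool pointing down it reaches from about 0.4 to 0.75 m from the base axis. Payload 19.5 kg.
Tool frame: the origin (TCP) lies at the very end of the fingers, on their centre line; the grasp point (between the pads) lies 19 mm behind it (arm.pinch_z is the distance from the TCP to the grasp point, in m); z points along the fingers, y is the line along which they close (so a half turn about z gives the same grasp; the last joint's range is limited). The gripper opens to 85 mm and grips with 20 to 120 N. Pads are 22 mm wide; open, the fingers measure 114 mm over their backs; the gripper's body (76 mm by 85 mm) begins 54 mm behind the grasp point. The pads swing forward as they close: fully open they stand 13 mm farther back than shut.
Start: joints at [1.233, 0.707, -0.028, 1.485, 0.022, 0.951, -0.075], TCP at [0.168, -0.55, 0.231] pointing down, gripper open.
Joint ranges: [-2.71, 2.71], [-0.32, 2.16], [-1.57, 1.52], [0, 2.45], [-1.46, 4.6], [0, 2.02], [-2.83, 2.83]. Speed limits (rad/s): [1.89, 1.89, 2.57, 2.57, 3.01, 3.01, 3.01].

## Interface

Orientations are given as a unit quaternion [x, y, z, w].
In Python, from workcell import arm gives the robot as it stands. The module is installed in compiled form; this text tells all that it offers. Calls block until the motion is done:
- arm.move_to(position, orientation): joint-space move of the TCP to a pose.
- arm.movel(position, v=0.15, rotation=None, contact_N=None): straight line of the TCP; rotation=None keeps the orientation; v is the mean speed in m/s. With contact_N (N) it stops when the force on the tool has changed by that much, and returns True; else False.
- arm.movej(angles): joint-space move.
- arm.open() and arm.grab(grip_force=None): open the fingers fully, or close them until they stop; grip_force is the grip in N (None keeps the last).
- arm.dwell(seconds).
- arm.solve_ik(position, orientation): joint angles nearest the present ones, or None.
- arm.get_state(): the state.
- arm.snapshot(name): name is "scene" or "top"; returns a dict with "color" (400x640x3 uint8, red, green, blue), "camera_matrix" (3x3 intrinsics, pixels), "extrinsics" (4x4, takes a point from world to camera coordinates). Camera axes: x right, y down, z forward; pixel columns grow to the right and rows downward; lengths in m; the calibration is good to about 2 mm. A picture is of the moment at which its call begins. There is no depth.
A pose or a line that the arm cannot do raises arm.MotionError and nothing moves.
- arm.job_done(): hands the job in; it is judged then, once.
The state is a dict: "t": time; "qpos": joint angles; "qd": joint speeds; "joint_torque": joint torques, N m; "tool_pos": TCP position; "tcp_rot": TCP orientation; "wrist_force": force on the tool from outside, world axes, zero at the start; "wrist_torque": the same for the moment, N m; "width": finger opening in m; "grasp_force": force on a finger pad.
Only numpy, scipy, OpenCV 4.12 (cv2) and the standard library are available. Lean on these libraries where they do the work, as an engineer would, in place of code of your own. Each camera call takes 0.05 s, during which the arm holds its last target. There are 200 camera calls.

## Working session

There is one attempt and no reset: what is moved stays moved. The work goes in short steps, each a Python script; the robot and the scene stay as the last script left them, time stands still between calls to the robot, and variables do not carry over. Pictures are saved under pics/ and viewed, at most 10 in all, crops included, and the job is handed in when it is done.

```bash
mkdir -p pics
python3 - <<'E'
from workcell import arm
import cv2
for n in("scene","top"):
    s=arm.snapshot(n); cv2.imwrite(f"pics/{n}0.png",s["color"][:,:,::-1])
    print(n,s["camera_matrix"].round(1).tolist(),s["extrinsics"].round(4).tolist())
print(arm.get_state())
E
```

```text
scene [[378.5, 0.0, 315.7], [0.0, 378.5, 204.7], [0.0, 0.0, 1.0]] [[-0.4468, 0.8944, -0.0177, 0.2193], [0.6975, 0.3359, -0.633, -0.2699], [-0.5603, -0.2952, -0.7739, 1.2873], [0.0, 0.0, 0.0, 1.0]]
top [[367.4, 0.0, 320.5], [0.0, 367.4, 202.7], [0.0, 0.0, 1.0]] [[-0.0097, -0.9994, 0.0338, 0.027], [-0.9956, 0.0066, -0.0933, 0.5464], [0.0931, -0.0346, -0.9951, 0.766], [0.0, 0.0, 0.0, 1.0]]
{'t': 0.1, 'qpos': array([ 1.23335278,  0.70698952, -0.02761307,  1.48492473,  0.02202104,
        0.9509147 , -0.07549511]), 'qd': array([ 0.0006006 , -0.00236923, -0.00134859,  0.00147178,  0.00102951,
       -0.00097304, -0.00034946]), 'joint_torque': array([ 3.72415248e-03, -8.84288192e+01,  1.23780996e+00, -2.36452264e+01,
        1.72275334e-02,  5.15554930e-03,  9.48609272e-05]), 'tool_pos': array([ 0.1675126 , -0.54982308,  0.23091016]), 'tcp_rot': array([ 9.89085817e-01,  1.47339840e-01, -9.20421720e-05, -4.57457949e-04]), 'wrist_force': array([ 0.22247979, -0.0261351 ,  0.23002826]), 'wrist_torque': array([-0.0024988 , -0.03510536, -0.01400794]), 'grasp_force': 0.0, 'width': 0.0854200505594044}
```

View pics/scene0.png

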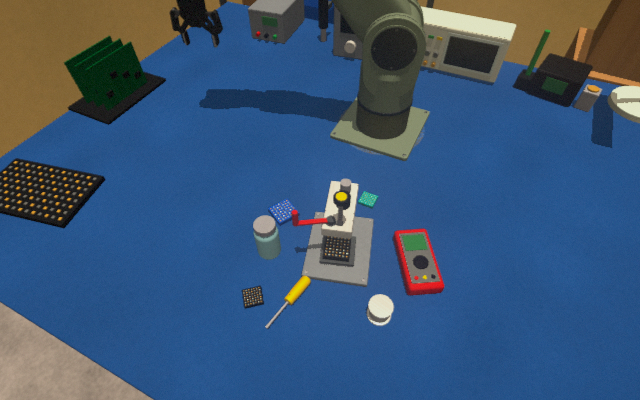

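View pics/top0.png

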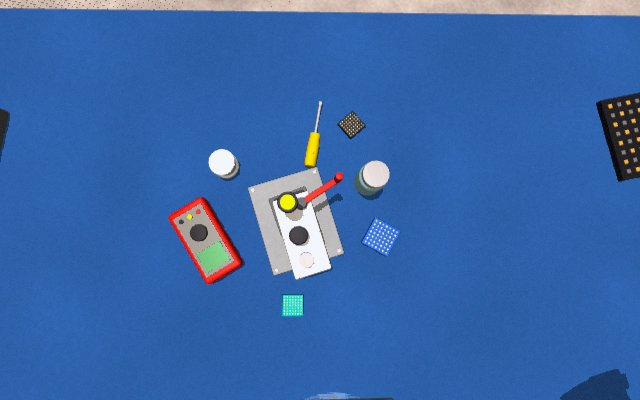

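The stand's front faces away from the robot (+x world). In the top view the knob is at about (288,202), the pin at (339,177) and the lever axis near (303,204). I'll enlarge both views.

Run:
```python
import cv2
a=cv2.imread("pics/top0.png")[155:285,240:400]; b=cv2.imread("pics/scene0.png")[165:290,240:380]
cv2.imwrite("pics/topc.png",cv2.resize(a,None,fx=4.5,fy=4.5,interpolation=cv2.INTER_CUBIC))
cv2.imwrite("pics/scenec.png",cv2.resize(b,None,fx=4.5,fy=4.5,interpolation=cv2.INTER_CUBIC))
```

```text
(no output)
```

View pics/topc.png

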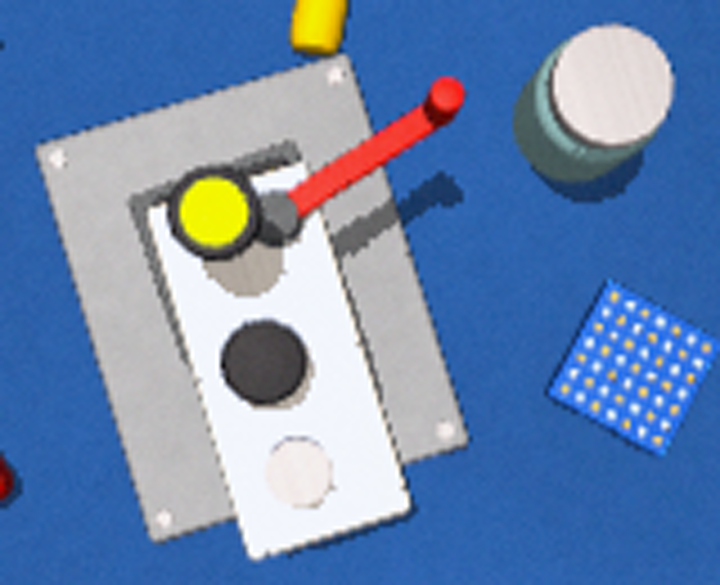

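View pics/scenec.png

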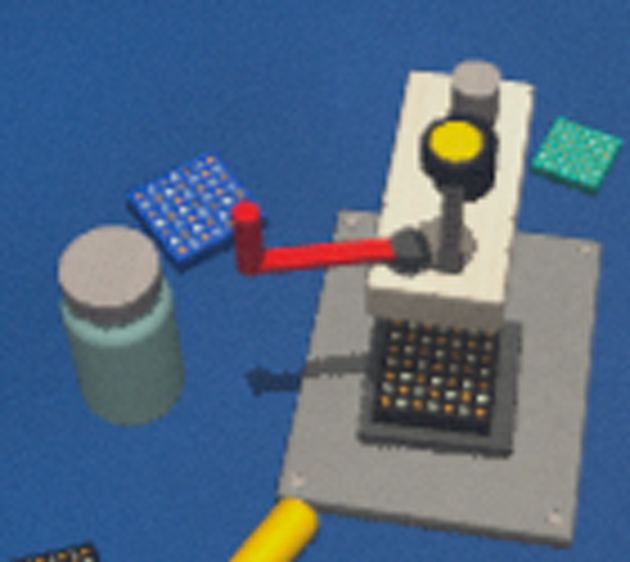

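In the top crop: base corners (37,150), (345,57), (467,440) and (152,542), column top (299,472), motor (264,362), knob (212,212), pin top (447,95). The scene crop shows the black panel with brass dots on the support table, the knob at (456,141) and the pin at (246,211). I'll fit the stand pose, knob height and lever angle using both views.

```bash
cat > fit.py <<'E'
import numpy as np
from scipy.optimize import least_squares
from workcell import arm
top={(-100,-80,15):(37,150),(-100,80,15):(345,57),(100,80,15):(467,440),(100,-80,15):(152,542),(-40,-30,135):(148,207),(110,-30,135):(250,558),(110,40,135):(410,508),(-40,40,135):(300,160),(80,0,165):(299,472),(35,0,170):(264,362),'knob':(212,212),'pin':(447,95)}
sc={(110,40,135):(412,73),(110,-30,135):(533,86),(-40,-30,135):(503,303),(-40,40,135):(369,290),(80,0,165):(475,77),(-100,80,15):(283,508),(-100,-80,15):(572,537),(100,-80,15):(600,242),(100,80,15):(340,213),'knob':(456,141),'pin':(246,209)}
def P(k,p):
    x,y,a,zk,L=p
    if k=='knob': l=np.array([-.02,0,zk])
    elif k=='pin': l=np.array([-.02-.08*np.sin(L),.021+.08*np.cos(L),.186])
    else: l=np.array(k)/1000
    c,s=np.cos(a),np.sin(a)
    return np.array([x+c*l[0]-s*l[1],y+s*l[0]+c*l[1],l[2]])
if __name__=="__main__":
    V=[]
    for n,d,o in(("top",top,(240,155)),("scene",sc,(240,165))):
        s=arm.snapshot(n); V.append((d,o,s["camera_matrix"],s["extrinsics"]))
    def res(p):
        r=[]
        for d,o,K,E in V:
            for k,u in d.items():
                q=K@(E[:3,:3]@P(k,p)+E[:3,3]); r+=list(q[:2]/q[2]-np.array(o)-(np.array(u)+.5)/4.5+.5)
        return r
    f=least_squares(res,[.5,.05,3.4,.23,.2],loss="soft_l1"); print(f.x.round(4).tolist()); print(np.array(res(f.x)).reshape(-1,2).round(1).tolist())
    np.save("p.npy",f.x)
    for k in('knob','pin',(-20,21,148),(-20,0,0)): print(k,P(k,f.x).round(4))
E
python3 fit.py
```

```text
[0.5109, 0.0776, 3.4402, 0.2303, 0.2548]
[[-1.6, -1.0], [0.0, -1.9], [1.0, 0.3], [-0.2, 0.7], [-1.7, 0.3], [-0.1, 0.8], [1.0, -0.0], [0.7, -0.6], [-0.3, -0.1], [-0.3, -0.4], [-0.1, -0.4], [0.2, -0.1], [-0.8, -0.8], [0.3, -0.7], [0.6, 0.1], [-0.6, -0.8], [0.2, 0.6], [-1.4, -2.3], [0.9, 0.6], [0.5, -0.4], [-0.3, -1.0], [0.3, 0.1], [-0.0, 0.1]]
knob [0.53   0.0835 0.2303]
pin [ 0.5782 -0.0047  0.186 ]
(-20, 21, 148) [0.5362 0.0634 0.148 ]
(-20, 0, 0) [0.53   0.0835 0.    ]
```

```bash
cat > h.py <<'E'
import numpy as np
from workcell import arm
from fit import P
p=np.load("p.npy"); A=P((-20,21,148),p); K=P('knob',p)
def Q(s): return np.array([np.cos(s/2),np.sin(s/2),0,0])
def pose(L,off,z=.160):
    """TCP that sits `off` behind the pin centre (clockwise) at lever angle L, tool x along the push"""
    pin=P('pin',[*p[:4],L]); th=p[2]-np.pi+L; t=np.array([np.cos(th),np.sin(th),0])
    q=pin-off*t; q[2]=z; return q,th
E
python3 - <<'E'
from h import *
print(K,A)
print(arm.solve_ik(K+[0,0,.04],Q(.3)))
for h in(0,np.pi):
  for L in(.25,.7,1.15,1.6):
    q,th=pose(L,.02); j=arm.solve_ik(q,Q(th-h)); print(h,L,q.round(3),None if j is None else np.round(j,2))
arm.grab(20)
arm.move_to(K+[0,0,.04],Q(.55))
arm.movel(K+[0,0,.006],v=.08)
s=arm.get_state(); print(s["t"],s["tool_pos"],s["wrist_force"],s["width"],s["qpos"].round(2))
E
```

```text
[0.52999268 0.08345105 0.23030728] [0.53617148 0.06338062 0.148     ]
[-0.23898682  0.60404528  0.04294876  1.56378203 -0.02947906  0.97439851
 -1.45786672]
0 0.25 [ 0.561 -0.015  0.16 ] [-0.05  0.78  0.05  1.63 -0.05  0.73 -1.01]
0 0.7 [0.593 0.003 0.16 ] [-0.02  0.82 -0.09  1.51  0.09  0.82 -0.71]
0 1.15 [0.613 0.034 0.16 ] [-0.    0.86 -0.22  1.42  0.21  0.89 -0.41]
0 1.6 [0.618 0.07  0.16 ] [-0.    0.88 -0.36  1.38  0.34  0.94 -0.11]
3.141592653589793 0.25 [ 0.561 -0.015  0.16 ] [ 0.47  1.   -1.13  1.61  0.96  1.18  1.24]
3.141592653589793 0.7 [0.593 0.003 0.16 ] [ 0.46  1.13 -1.35  1.49  1.11  1.41  1.63]
3.141592653589793 1.15 [0.613 0.034 0.16 ] [-0.43  0.97  0.76  1.43 -0.73  1.03 -2.77]
3.141592653589793 1.6 [0.618 0.07  0.16 ] [-0.44  0.95  0.64  1.4  -0.62  1.   -2.47]
4.125 [0.53014385 0.08337692 0.23660406] [-0.04792943 -1.06279076  0.11899189] 7.696931904555198e-05 [-0.2   0.64 -0.04  1.62  0.03  0.88 -1.26]
```

Run:
```python
from h import *
def st(m):
    s=arm.get_state(); print(m,round(s["t"],2),s["tool_pos"].round(4),s["wrist_force"].round(2)); return s
arm.dwell(.2); st("free")
c=arm.movel([K[0],K[1],.222],v=.01,contact_N=2); s=st(("touch",c))
z=s["tool_pos"][2]
for i in range(5):
    z-=.004
    c=arm.movel([K[0],K[1],z],v=.02,contact_N=12); s=st(("push",c))
    if c: break
```

```text
free 4.33 [0.5302 0.0835 0.2367] [-0.41  0.42  0.13]
('touch', True) 5.14 [0.5299 0.0834 0.2287] [0.58 0.5  0.78]
('push', False) 5.49 [0.5299 0.0834 0.2245] [-0.04 -0.45  0.11]
('push', False) 5.84 [0.5299 0.0834 0.2206] [ 0.21 -0.66 -0.19]
('push', False) 6.19 [0.5299 0.0834 0.2166] [ 0.   -0.58 -0.54]
('push', False) 6.54 [0.5299 0.0834 0.2126] [-0.43  0.4  -0.29]
('push', False) 6.89 [0.5299 0.0834 0.2086] [-0.47  0.16 -0.15]
```

Run:
```python
from workcell import arm
import cv2
s=arm.snapshot("scene")["color"][100:300,220:420,::-1]
cv2.imwrite("pics/s1.png",cv2.resize(s,None,fx=3,fy=3,interpolation=cv2.INTER_CUBIC))
```

```text
(no output)
```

View pics/s1.png

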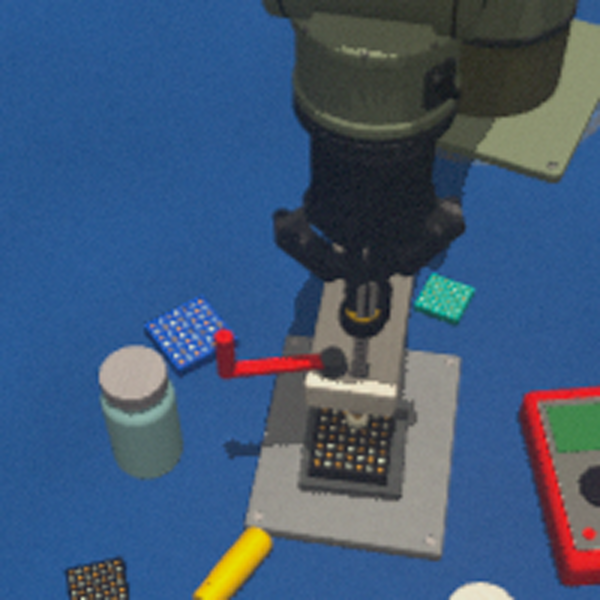

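The knob is going down: its disc is under the fingertips at (362,312), and the white foot shows at (355,418) above the panel. I'll continue slowly with a low force limit.

Run:
```python
from h import *
z=.2086
while z>.170:
    z-=.002
    c=arm.movel([K[0],K[1],z],v=.008,contact_N=8)
    s=arm.get_state(); f=s["wrist_force"]; print(c,round(s["t"],2),s["tool_pos"][2].round(5),z,f.round(2))
    if c or f[2]>2.5: break
for i in range(4):
    arm.dwell(.1); s=arm.get_state(); print(s["tool_pos"][2].round(5),s["wrist_force"].round(2))
```

```text
False 7.36 0.20651 0.2066 [1.11 0.7  0.3 ]
False 7.76 0.20448 0.2046 [-0.15  0.03  0.19]
False 8.16 0.20247 0.2026 [-0.17  0.52  0.13]
False 8.56 0.2005 0.2006 [0.16 0.52 1.08]
False 8.96 0.19849 0.1986 [-0.2 -0.1  0.8]
False 9.36 0.19648 0.1966 [-0.78 -1.05  0.02]
False 9.76 0.19448 0.1946 [ 0.96  0.04 -0.1 ]
False 10.16 0.19249 0.1926 [ 0.7  -0.29 -0.15]
False 10.56 0.19051 0.1906 [-0.32  0.24 -0.28]
False 10.96 0.18849 0.1886 [-0.9  -0.87  0.34]
False 11.36 0.18652 0.1866 [ 1.14  0.11 -0.39]
False 11.76 0.18449 0.1846 [-0.71 -0.25  0.23]
True 12.03 0.18314 0.18259999999999998 [-1.68 -0.63  5.09]
0.18313 [-1.36 -0.2   5.67]
0.18315 [-0.91 -0.42  5.25]
0.18312 [-0.23  0.23  5.91]
0.18313 [-0.88 -0.04  5.47]
```

Contact at z = 0.183, with the wrist reading about 5.5 N. I'll lift off and swing the lever.

Run:
```python
from h import *
def st(m):
    s=arm.get_state(); print(m,round(s["t"],2),s["tool_pos"].round(4),s["wrist_force"].round(2)); return s
arm.movel([K[0],K[1],.245],v=.1)
q,th=pose(p[4],.036,.245); arm.move_to(q,Q(th))
q[2]=.160; arm.movel(q,v=.12); arm.dwell(.1); st("down")
c=False
for L in np.arange(p[4],1.70,.12):
    q,th=pose(L,.018)
    c=arm.movel(q,v=.05,rotation=Q(th),contact_N=12); st((round(L,3),c))
    if c: break
```

```text
down 14.66 [ 0.5479 -0.0235  0.1607] [ 0.01 -0.67 -0.41]
(np.float64(0.255), False) 15.17 [ 0.5629 -0.0141  0.1599] [-0.34 -0.75 -0.09]
(np.float64(0.375), False) 15.52 [ 0.5718 -0.0106  0.1599] [ 0.24 -0.36 -0.52]
(np.float64(0.495), False) 15.87 [ 0.5803 -0.0057  0.16  ] [ 0.26 -0.29  0.22]
(np.float64(0.615), False) 16.22 [5.882e-01 1.000e-04 1.599e-01] [-0.51 -1.04  0.18]
(np.float64(0.735), False) 16.57 [0.5954 0.0067 0.1599] [ 0.62 -0.4   0.29]
(np.float64(0.855), False) 16.92 [0.6018 0.0142 0.16  ] [-0.78 -0.76 -0.44]
(np.float64(0.975), False) 17.27 [0.6072 0.0225 0.16  ] [ 0.04 -0.51 -0.14]
(np.float64(1.095), False) 17.62 [0.6116 0.0313 0.16  ] [-0.18 -0.87  0.62]
(np.float64(1.215), False) 17.97 [0.6149 0.0406 0.16  ] [ 0.19 -0.24  0.05]
(np.float64(1.335), False) 18.32 [0.6171 0.0502 0.16  ] [ 0.45 -0.04 -0.03]
(np.float64(1.455), False) 18.67 [0.6181 0.06   0.16  ] [-0.34 -0.54 -0.  ]
(np.float64(1.575), True) 18.96 [0.618  0.0687 0.1597] [ 2.35 -3.6   1.08]
```

Run:
```python
from h import *
import cv2
def st(m):
    s=arm.get_state(); print(m,round(s["t"],2),s["tool_pos"].round(4),s["wrist_force"].round(2)); return s
q,th=pose(1.68,.018)
print(arm.movel(q,v=.015,contact_N=14)); st("end"); arm.dwell(.2); st("end")
s=arm.get_state()["tool_pos"]
th=p[2]-np.pi+1.571
b=s-.045*np.array([np.cos(th+.0),np.sin(th),0]); b[2]=.16
b=s-.04*np.array([np.cos(th),np.sin(th),0]); arm.movel(b,v=.1)
b[2]=.26; arm.movel(b,v=.15); arm.move_to([.45,-.25,.3],Q(.3)); st("away")
im=[arm.snapshot("top")["color"][140:280,230:400,::-1],arm.snapshot("scene")["color"][165:305,230:400,::-1]]
cv2.imwrite("pics/end.png",cv2.resize(cv2.hconcat(im),(800,330),interpolation=cv2.INTER_CUBIC))
```

```text
True
end 19.28 [0.618  0.0685 0.1596] [ 1.78 -3.46  2.62]
end 19.48 [0.6181 0.0686 0.1594] [ 2.32 -5.75  4.54]
away 22.12 [ 0.4507 -0.2491  0.2997] [0.59 1.3  0.  ]
```

View pics/end.png

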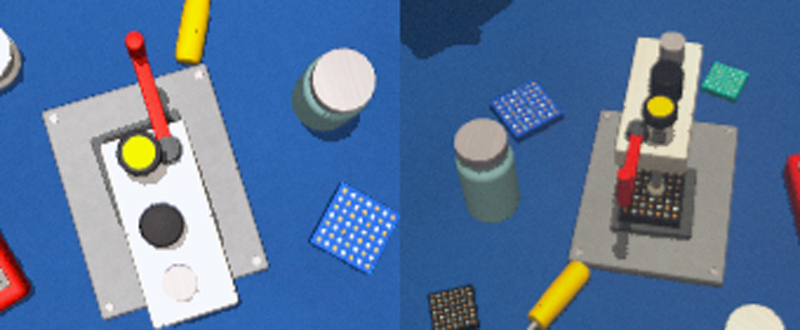

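The lever now points to the front, with its pin at (135,42). The foot (655,187) sits on the panel and the bystanders haven't moved. I'll check the lever angle and knob height numerically.

Run:
```python
from h import *
V={n:arm.snapshot(n) for n in("top","scene")}
def pr(n,X):
    s=V[n];c=s["camera_matrix"]@(s["extrinsics"][:3,:3]@X+s["extrinsics"][:3,3]);o={"top":(230,140),"scene":(230,165)}[n]
    return ((c[:2]/c[2]-o)*2.353+[400*(n=="scene"),0]).round(1)
for L in(1.45,1.571): print(L,pr("top",P('pin',[*p[:4],L])),pr("scene",P('pin',[*p[:4],L])))
for z in(.1815,.183,.186): print(z,pr("scene",np.array([K[0],K[1],z])),pr("top",np.array([K[0],K[1],z])))
import cv2
for n in V:
    c=V[n]["color"].astype(int); r=c[...,0]; g=c[...,1]; b=c[...,2]
    m=(r>180)&(g>170)&(b<80); o={"top":(230,140),"scene":(230,165)}[n]
    w=np.zeros_like(m); w[o[1]:o[1]+140,o[0]:o[0]+170]=1
    lab,num,stt,cen=[None]*4
    k,lab,stt,cen=cv2.connectedComponentsWithStats((m&w).astype(np.uint8))
    print(n,[(((cen[i]-o)*2.353+[400*(n=="scene"),0]).round(1).tolist(),int(stt[i,4])) for i in range(1,k) if stt[i,4]>20])
```

```text
1.45 [144.6  35. ] [613.8 170.7]
1.571 [131.8  38.1] [624.7 172.6]
0.1815 [659.9 107.3] [137.1 150.7]
0.183 [659.9 106.3] [136.9 150.5]
0.186 [660.  104.3] [136.7 150.1]
top [([190.5, 28.2], 241), ([137.8, 151.1], 152)]
scene [([658.9, 104.9], 66), ([559.1, 289.5], 205)]
```

Run:
```python
from workcell import arm
import cv2
im=[arm.snapshot("top")["color"][145:220,265:325,::-1],arm.snapshot("scene")["color"][200:275,300:360,::-1]]
cv2.imwrite("pics/end2.png",cv2.resize(cv2.hconcat(im),(720,450),interpolation=cv2.INTER_CUBIC))
```

```text
(no output)
```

View pics/end2.png

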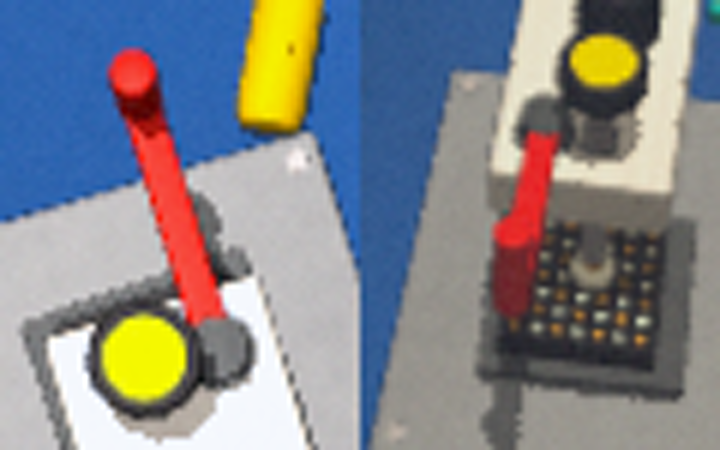

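The pin is at (134,73) in the top half and (514,232) in the scene half. That matches the predicted 1.571 rad stop within about 0.02, and pushing with 14 N moved it no further. The foot rests on the panel at (590,280) and the hand is away.

```bash
python3 -c "
from workcell import arm
print(arm.job_done(), arm.get_state()['t'])"
```

```text
the job is handed in; nothing more can be done
the job is handed in; nothing more can be done
```

The job is handed in: the foot rests on the LED panel (about 5.5 N at the wrist when the push ended), the clamp lever is round at its stop (about 1.56 rad by the images, and it would not move further under a 14 N push), and the hand is clear.

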